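# Gauge a bridge blank with the ratchet thimble

## Robot

A 6-joint arm with a two-finger parallel gripper is mounted at the origin on a cart in front of the work surface, level with it; the furniture and walls round the work are solid. World frame = base frame: x ahead of the robot, y to its left, z up, the work surface at z = 0. Lengths are in mm, angles in rad, forces in N, time in s.
With the tool pointing down it reaches from about 250 to 775 mm from the base axis. Payload 4 kg.
Tool frame: the origin (TCP) lies on the centre line of the jaws, within the pads' length; the fingertips stand robot.tip_extent ahead of it and the grasp point (between the pads) lies 2 mm behind it (robot.tip_extent is the distance from the TCP to the fingertips, in mm); z points along the fingers, y is the direction in which the jaws open and shut (so a half turn about z gives the same grasp; the last joint's range is limited). The gripper opens to 94 mm and grips with 3 to 60 N. Pads are 16 mm wide; open, the fingers measure 119 mm over their backs; the gripper's body (75 mm by 177 mm) begins 78 mm behind the grasp point.
Start: joints at [-1.236, 0.087, 1.371, -0, 1.684, -0.103], TCP at [233.171, -498.146, 222.506] pointing down, gripper open.
Joint ranges: [-3.1, 3.1], [-0.76, 2.03], [0.27, 2.55], [-1.08, 4.22], [0.17, 2.65], [-2.57, 2.57]. Speed limits (rad/s): [2.79, 2.79, 3.14, 3.14, 3.14, 3.14].

## Interface

Orientations are given as a unit quaternion [x, y, z, w].
In Python, from cell import robot, claw, cams, ticket gives the robot as it stands. The module is installed in compiled form; this text tells all that it offers. Calls block until the motion is done:
- robot.move_ptp(position, orientation): joint-space move of the TCP to a pose.
- robot.move_l(position, rotation=None, rate=150): straight line of the TCP; rotation=None keeps the orientation; rate is the mean speed in mm/s.
- robot.goto_joints(angles): joint-space move.
- claw.set_gripper(opening, grip_force=None): finger opening in mm; grip_force is the grip in N (None keeps the last); returns when the fingers have stopped.
- robot.pause(seconds).
- robot.solve_ik(position, orientation): joint angles nearest the present ones, or None.
- cams.capture(name): name is "scene" or "top" or "wrist"; returns the picture (480x640x3 uint8, red, green, blue); there is no depth.
- cams.calibration(name): a dict with "intrinsics" (3x3 intrinsics, pixels), "extrinsics" (4x4, takes a point from world to camera coordinates). Camera axes: x right, y down, z forward; pixel columns grow to the right and rows downward; lengths in mm; the calibration is good to about 2 mm. A picture is of the moment at which its call begins: read the wrist's pose just before it. calibration takes no time and is no camera call; for the wrist camera it gives the pose at the moment of the call.
A pose or a line that the arm cannot do raises robot.Unreachable and nothing moves.
- ticket.finish_job(): hands the job in, once; it reports no verdict.
Readings, each from a call of its own:
- robot.current_time(): time.
- robot.current_joint_pos(): joint angles.
- robot.current_qd(): joint speeds.
- robot.current_joint_torque(): joint torques, N m.
- robot.current_position(): TCP position.
- robot.current_ee_rot(): TCP orientation.
- robot.current_contact_force(): force on the tool from outside, world axes, zero at the start.
- robot.current_moment(): the same for the moment, N m.
- robot.current_gripper_width(): finger opening in mm.
Only numpy, scipy, OpenCV 4.12 (cv2) and the standard library are available. Lean on these libraries where they do the work, as an engineer would, in place of code of your own. Each camera call takes 0.05 s, during which the arm holds its last target.

## Task

Lay the dark tapered bridge blank flat on the bed of the bench thickness gauge, lengthwise under the spindle with one end right up against the stop, and let go of it. Then turn the slim ratchet knob on top of the gauge clockwise until the spindle grips the blank and the knob has slipped by between a tenth and a half of a turn, never squeezing the blank with more than 25 N; leave the blank gripped, and leave the other things on the bench where they are.

Things in the scene. Friction and masses are not known exactly. Their poses are not given: they have to be found in the camera images.
- gauge: Fixed bench thickness gauge, 80 mm wide: grey base, column at the back, head reaching forward over a steel bed. Origin on the spindle axis at table level; x points from the open front back to the column, z up. Bed: flat, top at z = 30 mm, x = -79 to +25 mm, 60 mm wide. Free height above it: to z = 72 mm, apart from the spindle. Head: x -18 to 66, z 85 to 115 mm, 40 mm wide.
- gauge_stop (a point): Foot of the stop's face: the stop is a low dark plate on the bed, 44 mm wide, 13 mm high, its face 25 mm behind the spindle axis. Home of the blank: flat on the bed, long axis along the gauge's x, an end touching the stop here, centred on y = 0: so its centre is at x = -65 mm, its outer end overhangs the bed's front edge (x = -79 mm), and it stays there by itself.
- gauge_spindle: Steel spindle, 10 mm diameter, on the gauge's vertical axis; origin at the centre of its flat lower face, which starts 13.5 to 16 mm above the bed (4 to 6.5 mm above the blank once that lies there). It carries the thimble and the ratchet knob, which go up and down with it. It keeps its grip on the blank when the knob is let go.
- knob_grip (a point): Grip point on the vertical axis of the ratchet knob, the topmost part of the gauge: upright knurled steel cylinder, 24 mm diameter, 36 mm tall. The point is 16 mm below its top and 28 mm above the top of the wider aluminium thimble (34 mm diameter) beneath; it starts 185 to 188 mm above the table. Grip it here from above. Gripping the thimble instead bypasses the ratchet.
- gauge_thimble (a joint): Turn of the thimble, rad, growing clockwise seen from above; starts at 0.2 to 1.2. Each rad moves spindle, thimble and knob DOWN together by 2.55 mm (16 mm a turn). In the air it turns with the knob at about 0.034 N m. Fingers on the knob must sink with it: held up, the ratchet slips in the air; pressed down on the clamped blank, they add to the squeeze.
- gauge_ratchet (a joint): Slip of the ratchet: angle of knob relative to thimble, rad, 0 at the start, growing when the knob turns clockwise past the thimble. It gives way smoothly at 0.064 N m, which is about 12 N at the spindle. Once the spindle is stopped by the blank, the knob turns alone and sinks no more.
- bridge_blank: Loose dark rosewood bridge blank, 180 mm long, 9.5 mm thick, flat above and below, 0.06 kg; 36 mm wide over the middle 80 mm, tapering to 23 mm at both ends (alike). Origin at the centre of its underside, y along its length, z up. Lies flat on the table, to the left. Gripped across its width 28 mm from its centre, away from the stop, it leaves the hand clear of the gauge.
- caul_2: Bystander: loose plain wooden bar 32x170x20 mm; leave it.
- driver_yellow: Bystander: loose screwdriver with a yellow handle, 27x184x26 mm; leave it.
- try_square: Bystander: loose try square 110x173x24 mm; leave it.
Mind the look-alikes: they are no part of the job. Of the things that look like the bridge_blank, the largest one is meant.

How it is judged (in metres and radians):
On the way, in this order (a step that is already met when the one before it is completed fails the run):
1. the blank lies home on the bed, one end against the stop, let go of and not yet gripped by the spindle (x of bridge_blank in the frame of gauge above -0.069 m and y of bridge_blank in the frame of gauge between -0.01 and 0.01 m and z of bridge_blank in the frame of gauge below 0.033 m and angle between the y axis of bridge_blank and the x axis of gauge, either way round below 0.12 rad and contact force between the fingers and bridge_blank below 0.1 N and contact force between gauge_spindle and bridge_blank below 0.5 N), for 0.2 s.
2. the ratchet has slipped with the spindle pressing on the blank (value of joint gauge_ratchet above 0.55 rad and contact force between gauge_spindle and bridge_blank above 5 N).
At the end, for the whole second after the job is handed in: The blank lies flat and still on the bed, end within 4 mm of the stop, within 10 mm of the gauge's centre plane and 0.12 rad of its x; the ratchet has slipped 0.55 to 3.3 rad and the spindle still grips the blank with more than 5 N (never above 25 N) (all of step 2 and x of bridge_blank in the frame of gauge above -0.069 m and y of bridge_blank in the frame of gauge between -0.01 and 0.01 m and z of bridge_blank in the frame of gauge below 0.033 m and angle between the y axis of bridge_blank and the x axis of gauge, either way round below 0.12 rad and angle between bridge_blank's own z axis and vertical below 0.05 rad and linear speed of bridge_blank below 0.02 m/s); the robot touches nothing.
It fails at once if the spindle squeezes the blank with more than 25 N (contact force between gauge_spindle and bridge_blank above 25 N).
It fails at once if the ratchet is run on: more than 3.3 rad of slip (value of joint gauge_ratchet above 3.3 rad).
It fails at once if a bystander is shoved more than 30 mm (distance of any of caul_2, driver_yellow, try_square from where it was at the start of the episode above 0.03 m).
It also fails if it takes over 72 s, if anything falls off the work surface, if the arm or the gripper's body presses on something with over 40 N, if the wrist force passes 120 N, or if a joint passes its speed limit or range.

## Working session

There is one attempt and no reset: what is moved stays moved. The work goes in short steps, each a Python script; the robot and the scene stay as the last script left them, time stands still between calls to the robot, and variables do not carry over. Pictures are saved under pics/ and viewed, and the job is handed in when it is done.

```bash
mkdir -p pics; ls; python3 - <<'E'
from cell import robot, claw, cams, ticket
import cv2
for n in ("scene","top","wrist"):
    c=cams.calibration(n); im=cams.capture(n)
    cv2.imwrite(f"pics/a_{n}.png",im[:,:,::-1])
    print(n,c["intrinsics"],c["extrinsics"])
print(robot.current_time(),robot.tip_extent,robot.current_ee_rot(),robot.current_gripper_width())
E
```

```text
pics
scene [[565.08106702   0.         313.26680425]
 [  0.         565.08106702 236.5318525 ]
 [  0.           0.           1.        ]] [[-6.95557048e-01 -7.18294721e-01 -1.59086937e-02  3.54101392e+02]
 [-4.94388177e-01  4.94570219e-01 -7.14829091e-01  3.66216584e+02]
 [ 5.21325929e-01 -4.89339342e-01 -6.99118219e-01  1.38272967e+03]
 [ 0.00000000e+00  0.00000000e+00  0.00000000e+00  1.00000000e+00]]
top [[495.18085856   0.         306.79386899]
 [  0.         495.18085856 238.19306563]
 [  0.           0.           1.        ]] [[ 1.30854440e-03 -9.99990206e-01  4.22799289e-03 -1.53772060e+01]
 [-9.89424046e-01 -1.90794939e-03 -1.45039366e-01  5.32348144e+02]
 [ 1.45046012e-01 -3.99348738e-03 -9.89416852e-01  1.30980660e+03]
 [ 0.00000000e+00  0.00000000e+00  0.00000000e+00  1.00000000e+00]]
wrist [[392.79576092   0.         318.43114757]
 [  0.         392.79576092 236.22377551]
 [  0.           0.           1.        ]] [[ 4.25181018e-01 -9.05105819e-01 -2.13479718e-03 -5.49508556e+02]
 [-8.78581472e-01 -4.13285526e-01  2.39352608e-01 -2.71526292e+01]
 [-2.17521719e-01 -9.98925925e-02 -9.70930364e-01  3.89134257e+02]
 [ 0.00000000e+00  0.00000000e+00  0.00000000e+00  1.00000000e+00]]
0.15 17.0 [ 9.76134862e-01  2.17163757e-01 -8.23619892e-05 -7.91447310e-04] 94.06743022542786
```

View pics/a_scene.png

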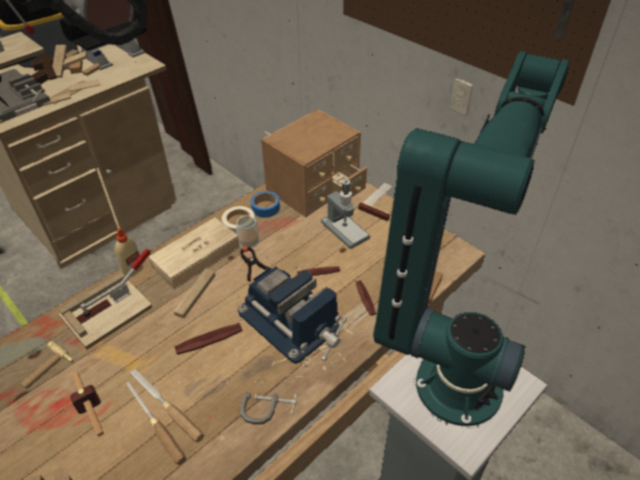

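View pics/a_top.png

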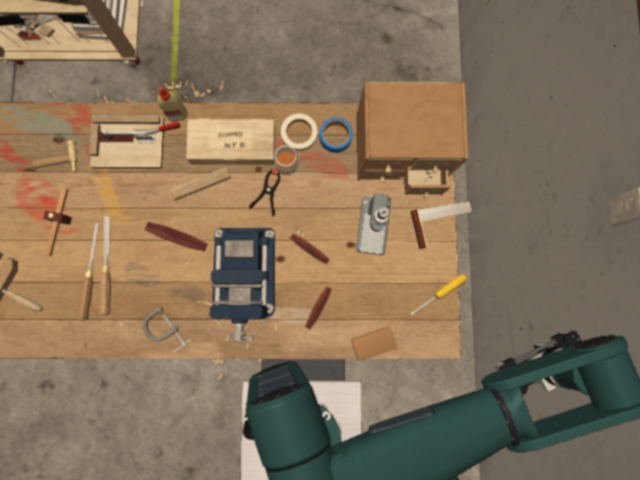

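```bash
cat > h.py <<'E'
from cell import robot, claw, cams, ticket
import cv2, numpy as np
from scipy.spatial.transform import Rotation as R
def ray(cal,u,v):
    K=cal["intrinsics"];E=cal["extrinsics"]
    d=E[:3,:3].T@np.linalg.solve(K,[u,v,1.0]); o=-E[:3,:3].T@E[:3,3]
    return o,d/np.linalg.norm(d)
def onplane(cal,u,v,z):
    o,d=ray(cal,u,v); return o+d*(z-o[2])/d[2]
def proj(cal,p):
    q=cal["extrinsics"][:3,:3]@np.asarray(p,float)+cal["extrinsics"][:3,3]; q=cal["intrinsics"]@q; return q[:2]/q[2]
def tri(rs):
    A=np.zeros((3,3));b=np.zeros(3)
    for o,d in rs:
        M=np.eye(3)-np.outer(d,d);A+=M;b+=M@o
    return np.linalg.solve(A,b)
def down(yaw): # jaw axis(y of tool) at world angle yaw (rad), tool z down
    y=np.array([np.cos(yaw),np.sin(yaw),0]);z=np.array([0,0,-1.]);x=np.cross(y,z)
    return R.from_matrix(np.c_[x,y,z]).as_quat()
def blobs(im,cal,z,amin=150):
    hsv=cv2.cvtColor(im,cv2.COLOR_RGB2HSV)
    m=((hsv[...,0]<12)|(hsv[...,0]>168))&(hsv[...,1]>90)&(hsv[...,2]<125)&(hsv[...,2]>25)
    m=cv2.morphologyEx(m.astype(np.uint8),cv2.MORPH_OPEN,np.ones((3,3)))
    out=[]
    for c in cv2.findContours(m,cv2.RETR_EXTERNAL,cv2.CHAIN_APPROX_NONE)[0]:
        if cv2.contourArea(c)<amin: continue
        M=cv2.moments(c); uv=(M["m10"]/M["m00"],M["m01"]/M["m00"])
        P=np.array([onplane(cal,*p[0],z)[:2] for p in c],np.float32)
        r=cv2.minAreaRect(P); 
        out.append((np.round(uv),np.round(r[0],1),np.round(r[1],1),r[2],cv2.boxPoints(r)))
    return out
E
python3 - <<'E'
from h import *
im=cv2.imread("pics/a_top.png")[:,:,::-1].copy(); cal=cams.calibration("top")
for b in blobs(im,cal,9.5): print(b[:4])
c=np.hstack([cv2.resize(im[180:330,130:345],None,fx=1.86,fy=1.86*1,interpolation=3)[:300,:400],cv2.resize(im[180:275,340:480],(400,271),interpolation=3)[:, :].copy() if 0 else cv2.copyMakeBorder(cv2.resize(im[180:275,340:480],(400,271),interpolation=3),0,8,0,0,0)])if 0 else cv2.resize(im[180:330,130:345],(800,558),interpolation=3)
cv2.imwrite("pics/b1.png",c[:,:,::-1])
cv2.imwrite("pics/b2.png",cv2.resize(im[180:270,345:465],(800,600),interpolation=3)[:,:,::-1])
s=cv2.imread("pics/a_scene.png"); cv2.imwrite("pics/b3.png",cv2.resize(s[160:255,305:405],(570,540),interpolation=3))
E
```

```text
(array([318., 308.]), array([345.7, -46.1]), array([ 21.9, 121.3]), 63.07146072387695)
(array([309., 249.]), array([507.5, -20.7]), array([121.3,  20.7]), 53.04008865356445)
(array([176., 236.]), array([541. , 350.3]), array([176.5,  34.1]), 69.55888366699219)
(array([418., 229.]), array([ 563.4, -324.8]), array([105.8,  16. ]), 11.083976745605469)
```

View pics/b1.png

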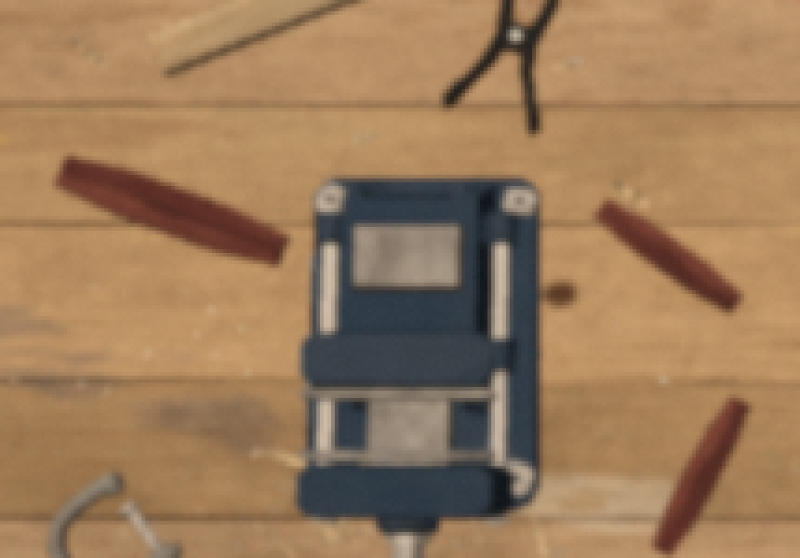

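View pics/b2.png

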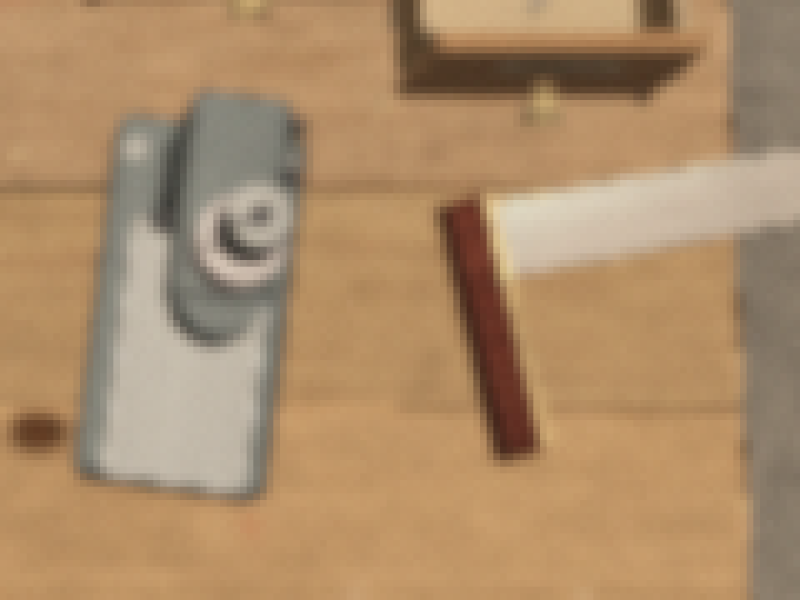

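View pics/b3.png

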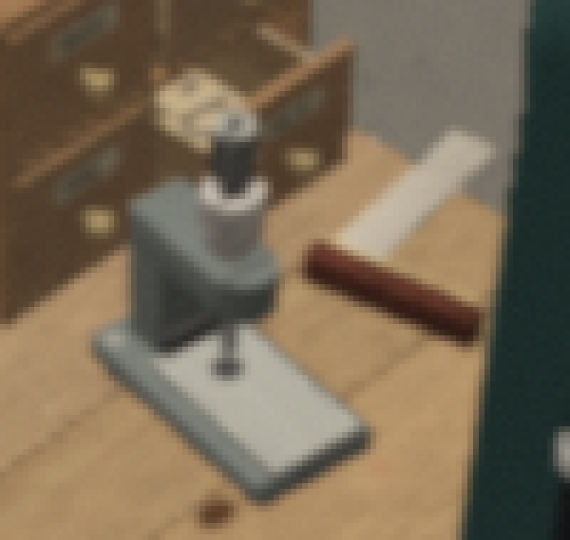

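```bash
python3 - <<'E'
from h import *
cal=cams.calibration("top")
f=lambda u,v:(345+u*.15,180+v*.15)
print("knobtop",onplane(cal,*f(262,212),203))
for p in [(82,478),(262,498),(120,120),(104,470),(245,488)]: print(p,onplane(cal,*f(*p),30))
cal=cams.calibration("wrist");E=cal["extrinsics"];o=-E[:3,:3].T@E[:3,3]
T=R.from_quat(robot.current_ee_rot()).as_matrix()
print("cam in tool",T.T@(o-robot.current_position()),T.T@E[:3,:3].T)
E
```

```text
knobtop [ 572.92595093 -200.47806064  203.        ]
(82, 478) [ 496.64135499 -152.57811921   30.        ]
(262, 498) [ 488.5298682  -226.21179174   30.        ]
(120, 120) [ 646.73708264 -170.43275472   30.        ]
(104, 470) [ 499.95912596 -161.6452591    30.        ]
(245, 488) [ 492.63809214 -219.33066663   30.        ]
cam in tool [  67.51806412    0.35679289 -161.67726008] [[ 1.34682710e-03 -9.70880651e-01 -2.39559902e-01]
 [ 9.99999057e-01  1.37172308e-03  6.28086440e-05]
 [ 2.67630149e-04 -2.39559761e-01  9.70881584e-01]]
```

View pics/a_wrist.png

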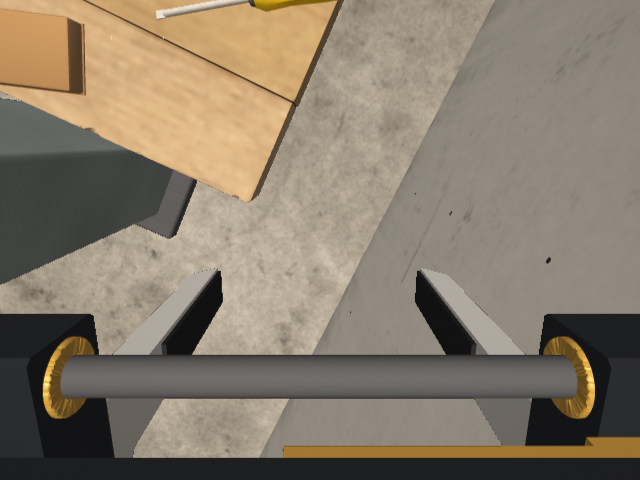

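```bash
python3 - <<'E'
from h import *
import json
q=down(np.pi/2-0.11)
print(R.from_quat(q).as_matrix()[:,0])
L=[]
for i,p in enumerate([(480,-170,330),(520,-230,330)]):
    robot.move_ptp(p,q)
    c=cams.calibration("wrist"); im=cams.capture("wrist")
    cv2.imwrite(f"pics/c{i}.png",im[:,:,::-1]); L.append({k:v.tolist() for k,v in c.items()})
    print(robot.current_time(),robot.current_position(),robot.current_joint_pos())
json.dump(L,open("c.json","w"))
E
```

```text
[-0.9939561  0.1097783  0.       ]
1.7917 [ 479.71936268 -170.64226506  329.52930754] [-4.52965980e-01  3.91557859e-04  1.25053940e+00 -2.90096651e-04
  1.89146729e+00 -1.91218714e+00]
2.2333 [ 519.6389586  -230.57713074  329.35516906] [-5.17530475e-01  1.35456287e-01  1.10768937e+00  3.23966854e-04
  1.90021186e+00 -1.97660139e+00]
```

View pics/c0.png

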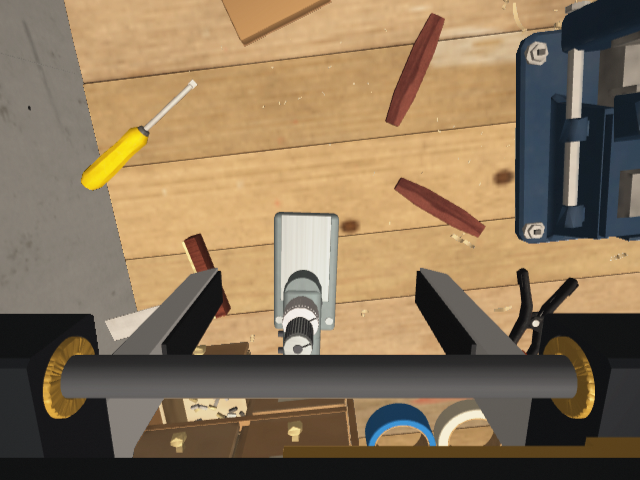

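View pics/c1.png

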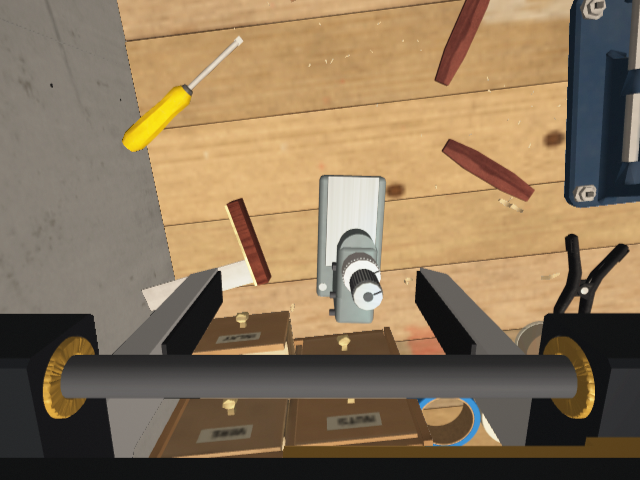

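```bash
python3 - <<'E'
import cv2,numpy as np
a=cv2.imread("pics/c0.png")[205:365,255:355];b=cv2.imread("pics/c1.png")[170:330,305:405]
cv2.imwrite("pics/d.png",np.hstack([cv2.resize(x,(375,600),interpolation=3) for x in(a,b)]))
E
```

```text
(no output)
```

View pics/d.png

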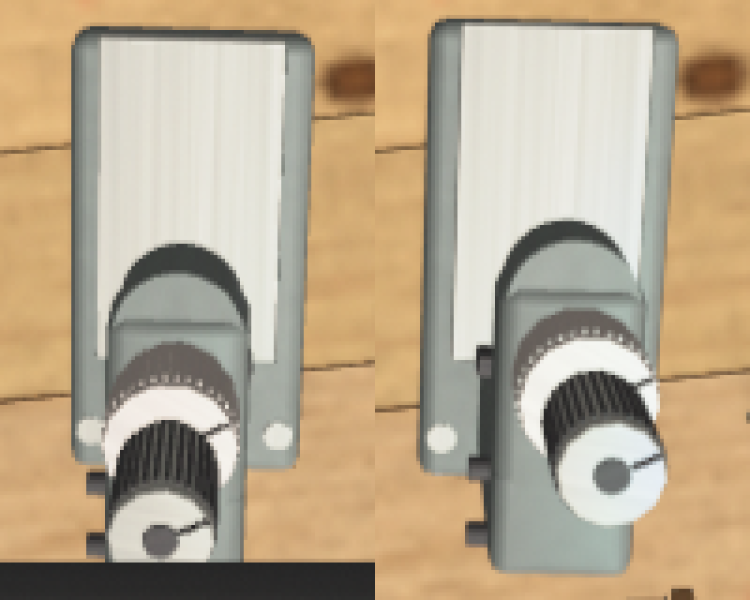

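```bash
python3 - <<'E'
from h import *
import json
C=[{k:np.array(v) for k,v in c.items()} for c in json.load(open("c.json"))]
f0=lambda p:(255+p[0]/3.75-.4,205+p[1]/3.75-.4)
f1=lambda p:(305+(p[0]-375)/3.75-.4,170+p[1]/3.75-.4)
K=tri([ray(C[0],*f0((160,541))),ray(C[1],*f1((611,475)))]); print("knob top",K,[proj(C[i],K) for i in (0,1)],f0((160,541)),f1((611,475)))
obj=np.array([(-79,-30),(-79,30),(25,-30),(25,30)],float)
for c,f,P in [(C[0],f0,[(101,38),(285,44),(97,360),(274,362)]),(C[1],f1,[(462,25),(654,29),(453,360),None])]:
    W=[];O=[]
    for p,o in zip(P,obj):
        if p: W.append(onplane(c,*f(p),30)[:2]);O.append(o)
    W=np.array(W);O=np.array(O)
    # image is viewed with gauge x downwards: left = world -y
    a=W-W.mean(0);b=O-O.mean(0)
    th=np.arctan2((b[:,0]*a[:,1]-b[:,1]*a[:,0]).sum(),(a*b).sum())
    Rm=np.array([[np.cos(th),-np.sin(th)],[np.sin(th),np.cos(th)]])
    print(W.round(1).tolist(),"th",th,"origin",W.mean(0)-Rm@O.mean(0),"res",(a-b@Rm.T).round(1).tolist())
E
```

```text
knob top [ 572.78486334 -199.27352106  201.54963215] [array([297.18055353, 348.74249822]), array([367.62838875, 296.39156716])] (297.2666666666667, 348.8666666666667) (367.53333333333336, 296.2666666666667)
[[491.3, -217.1], [499.7, -159.1], [600.1, -233.0], [607.4, -174.0]] th -0.13871517664826596 origin [ 576.35501041 -199.53730663] res [[-2.7, 1.2], [-2.6, -0.2], [3.2, -0.3], [2.1, -0.7]]
[[491.4, -217.9], [499.3, -158.8], [599.4, -232.3]] th -0.12137477164498166 origin [ 575.23417045 -198.45381716] res [[-1.8, 0.8], [-1.2, 0.3], [3.0, -1.1]]
```

```bash
python3 - <<'E'
from h import *
th=-0.139; a=1.214
g=np.array([573.2,-199.3]); ex=np.array([np.cos(th),np.sin(th)])
for name,yp,yg in [("A camOut",a+np.pi/2,None),("B",a-np.pi/2,None)]:
    # tool x in world for down(yaw): 
    for rot in (-1.353,1.789):
        yg=yp+rot
        tx=R.from_quat(down(yg)).as_matrix()[:,0]
        # blank dir that ends at stop: rot=-1.353 -> +u ; else -u. grasp point 28mm away from stop end
        s=1 if rot<0 else -1
        gp=np.array([541,350.3])-s*28*np.array([np.cos(a),np.sin(a)])
        q1=robot.solve_ik([*gp,10],down(yp)); 
        q2=robot.solve_ik([*(g+ex*-93),45],down(yg))
        print(name,rot,gp,"toolx.gauge",tx[:2]@ex,None if q1 is None else np.round(q1,2),None if q2 is None else np.round(q2,2))
for yaw in np.arange(-3,3.2,.5):
    q=robot.solve_ik([*g,184],down(yaw)); print(round(yaw,2),None if q is None else np.round(q,2))
E
```

```text
A camOut -1.353 [531.22032455 324.06342347] toolx.gauge -0.9999999999999999 [ 0.46  0.37  1.46 -0.    1.31 -2.33] [-0.48  0.12  1.7  -0.    1.32 -1.91]
A camOut 1.789 [550.77967545 376.53657653] toolx.gauge 0.9999999170344522 [ 0.51  0.46  1.34 -0.    1.34 -2.27] [-0.48  0.12  1.7  -0.    1.32  1.23]
B -1.353 [531.22032455 324.06342347] toolx.gauge 0.9999999999999999 [ 0.46  0.37  1.46 -0.    1.31  0.81] [-0.48  0.12  1.7  -0.    1.32  1.23]
B 1.789 [550.77967545 376.53657653] toolx.gauge -0.9999999170344522 [ 0.51  0.46  1.34 -0.    1.34  0.87] [-0.48  0.12  1.7  -0.    1.32 -1.91]
-3.0 None
-2.5 [-0.43  0.22  1.29 -0.    1.63  2.07]
-2.0 [-0.43  0.22  1.29 -0.    1.63  1.57]
-1.5 [-0.43  0.22  1.29 -0.    1.63  1.07]
-1.0 [-0.43  0.22  1.29 -0.    1.63  0.57]
-0.5 [-0.43  0.22  1.29 -0.    1.63  0.07]
0.0 [-0.43  0.22  1.29 -0.    1.63 -0.43]
0.5 [-0.43  0.22  1.29 -0.    1.63 -0.93]
1.0 [-0.43  0.22  1.29 -0.    1.63 -1.43]
1.5 [-0.43  0.22  1.29 -0.    1.63 -1.93]
2.0 [-0.43  0.22  1.29 -0.    1.63 -2.43]
2.5 None
3.0 None
```

```bash
python3 - <<'E'
from h import *
q=down(1.214-np.pi/2)
robot.move_ptp((550.8,376.5,200),q)
c=cams.calibration("wrist"); im=cams.capture("wrist")
cv2.imwrite("pics/e.png",im[:,:,::-1])
for b in blobs(im,c,9.5,800): print(b)
print(robot.current_time(),robot.current_contact_force(),robot.current_moment())
# knob/cabinet check from top+scene: 
E
```

```text
(array([324., 245.]), array([543.9, 350.8]), array([178.2,  33.5]), 67.08259582519531, array([[493.71948, 275.25067],
       [524.6127 , 262.18982],
       [594.0094 , 426.33582],
       [563.1162 , 439.39667]], dtype=float32))
4.7 [ 0.33466562 -0.02046677  0.10771471] [-0.05582677 -0.05272048 -0.02283089]
```

View pics/e.png

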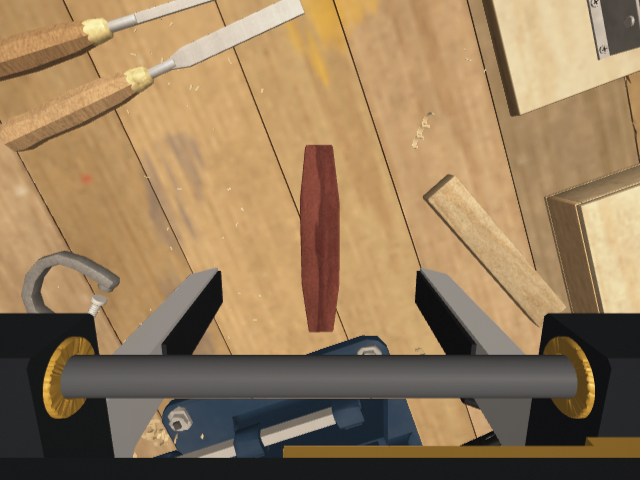

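```bash
cat >> h.py <<'E'
def pca_blob(im,cal,z,amin=800):
    hsv=cv2.cvtColor(im,cv2.COLOR_RGB2HSV)
    m=((hsv[...,0]<12)|(hsv[...,0]>168))&(hsv[...,1]>90)&(hsv[...,2]<125)&(hsv[...,2]>25)
    m=cv2.morphologyEx(m.astype(np.uint8),cv2.MORPH_OPEN,np.ones((3,3)))
    out=[]
    for c in cv2.findContours(m,cv2.RETR_EXTERNAL,cv2.CHAIN_APPROX_NONE)[0]:
        if cv2.contourArea(c)<amin: continue
        k=np.zeros_like(m); cv2.drawContours(k,[c],-1,1,-1); v,u=np.nonzero(k)
        P=np.array([onplane(cal,a,b,z)[:2] for a,b in zip(u,v)])
        mu,ev=cv2.PCACompute(P.astype(np.float32),None)
        t=(P-mu)@ev[0]; s=(P-mu)@ev[1]
        out.append((mu[0]+ev[0]*(t.max()+t.min())/2,np.arctan2(ev[0][1],ev[0][0]),t.max()-t.min(),s.max()-s.min(),mu[0]))
    return out
E
python3 - <<'E'
from h import *
c=cams.calibration("wrist"); im=cv2.imread("pics/e.png")[:,:,::-1].copy()
print(pca_blob(im,c,9.5)); print(robot.current_position())
E
```

```text
[(array([546.27882848, 349.70001192]), np.float32(1.1657507), np.float64(178.18110957209004), np.float64(33.637057274389605), array([545.0721 , 346.88547], dtype=float32))]
[551.18953798 375.91728865 200.37389192]
```

```bash
python3 - <<'E'
from h import *
c=cams.calibration("wrist"); 
a=onplane(c,319,145.5,9.5);b=onplane(c,320.3,331,9.5);print(a,b,(a+b)/2,np.arctan2(*(a-b)[1::-1]),np.linalg.norm(a-b))
T=R.from_quat(robot.current_ee_rot()).as_matrix();print(np.arctan2(T[1,0],T[0,0]),T[:,2])
im=cv2.imread("pics/e.png");hsv=cv2.cvtColor(im,cv2.COLOR_BGR2HSV)
m=((hsv[...,0]<12)|(hsv[...,0]>168))&(hsv[...,1]>90)&(hsv[...,2]<125)
for r in (150,170,200,240,280,310,328): u=np.nonzero(m[r,260:380])[0]+260; print(r,u.min(),u.max(),len(u),(u.min()+u.max())/2)
E
```

```text
[572.74970223 434.68226528   9.5       ] [512.05116143 267.71777673   9.5       ] [542.40043183 351.200021     9.5       ] 1.222109003667295 177.6554341689105
1.213187383758656 [ 5.69969624e-04  1.11012478e-04 -9.99999831e-01]
150 305 332 18 318.5
170 303 334 18 318.5
200 300 337 21 318.5
240 301 338 31 319.5
280 302 337 25 319.5
310 306 335 27 320.5
328 309 330 21 319.5
```

```bash
python3 - <<'E'
from h import *
a=1.221;q=down(a-np.pi/2);u=np.array([np.cos(a),np.sin(a)])
p=np.array([542.4,351.2])+28*u
claw.set_gripper(70)
robot.move_l([*p,60],q,rate=200)
robot.move_l([*p,19.5],q,rate=80)
print(robot.current_position(),robot.current_contact_force())
claw.set_gripper(20,grip_force=25)
print(robot.current_gripper_width(),robot.current_contact_force())
robot.move_l([*p,120],q,rate=150)
print(robot.current_time(),robot.current_position(),robot.current_gripper_width(),robot.current_contact_force())
im=cams.capture("wrist");cv2.imwrite("pics/f.png",im[:,:,::-1])
E
```

```text
[551.57498796 377.25519949  18.41404887] [-0.43810209 -0.28065447 -0.61177147]
35.497569260390726 [-0.01397323  0.17450615 -0.11685004]
8.2333 [551.35899745 377.14708097 118.71167612] 34.815942266671065 [ 0.62561654 -1.00506953 -0.7658914 ]
```

View pics/f.png

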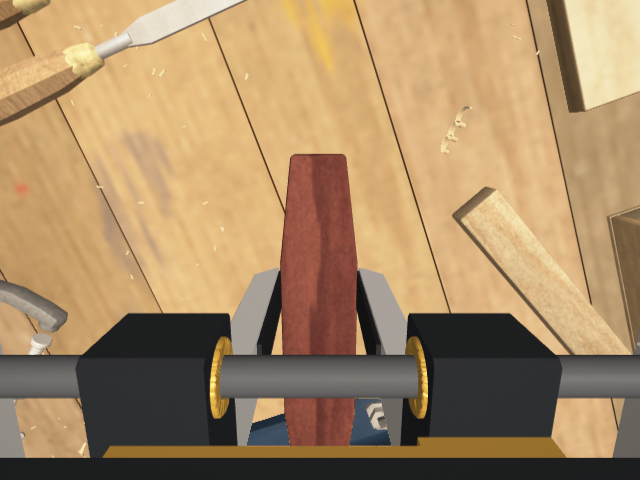

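```bash
python3 - <<'E'
from h import *
c=cams.calibration("wrist");T=R.from_quat(robot.current_ee_rot()).as_matrix();p=np.array(robot.current_position())
for uv in [(290,155),(347,154),(318.5,154.5),(282,268),(357,268)]:
    print(uv,(T.T@(onplane(c,*uv,p[2]-8.9)-p)).round(1))
E
```

```text
(290, 155) [ 61.3 -13.    8.8]
(347, 154) [61.7 11.3  8.7]
(318.5, 154.5) [61.5 -0.8  8.7]
(282, 268) [ 10.7 -17.4   8.9]
(357, 268) [10.8 16.8  8.8]
```

```bash
cat >> h.py <<'E'
th=-0.139; g=np.array([573.2,-199.3]); ex=np.array([np.cos(th),np.sin(th)]); ey=np.array([-ex[1],ex[0]])
def G(x,y,z): return [*(g+ex*x+ey*y),z]
E
python3 - <<'E'
from h import *
p=robot.current_position()
robot.move_l([p[0],p[1],220],rate=200)
q=down(th+np.pi/2)
robot.move_ptp(G(-205,0,180),q)
robot.move_l(G(-205,0,70),q,rate=150)
robot.pause(0.3)
print(robot.current_time(),robot.current_position(),G(-205,0,70),robot.current_contact_force(),robot.current_gripper_width())
for n in("top","scene"):
    im=cams.capture(n);cv2.imwrite(f"pics/g_{n}.png",im[:,:,::-1])
a=cv2.imread("pics/g_top.png")[170:330,310:470];b=cv2.imread("pics/g_scene.png")[150:310,270:430]
cv2.imwrite("pics/g.png",np.hstack([cv2.resize(x,(400,400),interpolation=3) for x in(a,b)]))
E
```

```text
12.55 [ 370.62341916 -171.18089648   70.75382944] [np.float64(370.1772159398063), np.float64(-170.8966700464908), 70] [-0.05716386 -0.29158041 -1.18884916] 35.32629715127707
```

View pics/g.png

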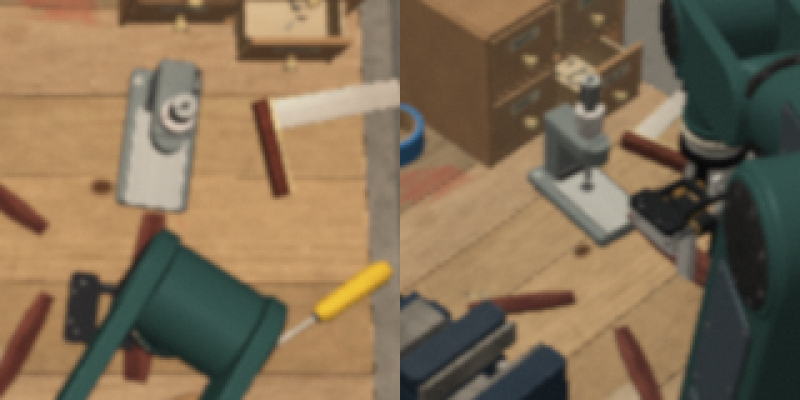

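```bash
cat >> h.py <<'E'
def loc(p=None):
    p=np.array(robot.current_position()) if p is None else np.array(p)
    d=p[:2]-g; return np.array([d@ex,d@ey,p[2]]).round(2)
E
python3 - <<'E'
from h import *
f0=np.array(robot.current_contact_force())
robot.move_l(G(-205,0,49.8),rate=100);robot.pause(.2);print(loc())
dz=50.2-loc()[2]; zc=49.8+dz
robot.move_l(G(-130,0,zc),rate=80);robot.pause(.15); l=loc();print(l,np.array(robot.current_contact_force())-f0)
zc+=50.2-l[2]; 
robot.move_l(G(-101,-l[1],zc),rate=50);robot.pause(.15); print(loc(),np.array(robot.current_contact_force())-f0,robot.current_time(),robot.current_gripper_width())
E
```

```text
[-2.0454e+02 -2.0000e-01  5.0440e+01]
[-1.304e+02  3.000e-02  4.958e+01] [ 0.16881429 -1.67569791  0.52865383]
[-1.0126e+02  4.0000e-02  5.0100e+01] [ 0.61623859 -0.93656065  0.74087028] 15.325 35.424396461909254
```

```bash
python3 - <<'E'
from h import *
F=lambda: np.mean([robot.current_contact_force() for _ in range(1)],0)
f0=F(); z=50.2+ (50.2-loc()[2]); x=-101
while x<-88:
    x+=1.0; robot.move_l(G(x,0,50.0),rate=30); robot.pause(.05)
    f=F()-f0; print(x,loc(),(f[:2]@ex).round(2),(f[:2]@ey).round(2),f[2].round(2))
    if f[:2]@ex<-4: break
print(robot.current_time(),robot.current_gripper_width())
E
```

```text
-100.0 [-1.0003e+02 -2.0000e-02  5.0050e+01] -0.16 -0.99 -1.17
-99.0 [-98.98  -0.    50.01] -0.54 0.48 -1.98
-98.0 [-9.795e+01 -1.000e-02  5.001e+01] -0.31 0.06 -1.01
-97.0 [-9.697e+01  1.000e-02  4.999e+01] -1.28 -0.19 -0.63
-96.0 [-95.96   0.    50.01] -1.24 -1.12 -0.82
-95.0 [-94.96  -0.    50.01] -1.05 -0.38 -0.53
-94.0 [-9.397e+01 -2.000e-02  5.002e+01] -0.56 -0.1 -1.28
-93.0 [-9.298e+01 -1.000e-02  4.999e+01] -0.44 -0.09 -0.5
-92.0 [-91.97   0.    50.01] -0.48 -0.63 -0.61
-91.0 [-9.099e+01 -1.000e-02  4.998e+01] -0.95 -0.13 -0.94
-90.0 [-9.044e+01  4.000e-02  4.977e+01] -1.59 -0.35 -1.49
-89.0 [-9.030e+01  7.000e-02  4.949e+01] -5.78 0.0 0.79
18.925 35.344940165881965
```

```bash
python3 - <<'E'
from h import *
F=lambda: np.array(robot.current_contact_force())
robot.move_l(G(-89.8,0,50),rate=30);robot.pause(.1);f0=F();print(loc(),f0)
z=50.
while z>47:
    z-=.4; robot.move_l(G(-89.8,0,z),rate=20); robot.pause(.05); f=F()-f0; print(z,loc(),f.round(2))
    if f[2]>2.5: break
claw.set_gripper(50); robot.pause(.2)
print(robot.current_time(),robot.current_gripper_width(),F(),loc())
E
```

```text
[-9.027e+01  7.000e-02  4.977e+01] [-4.98111706  0.00715931 -0.85318982]
49.6 [-9.031e+01  1.000e-02  4.950e+01] [-0.46  1.33  0.97]
49.2 [-9.027e+01  3.000e-02  4.950e+01] [-1.6   0.57  3.15]
20.5333 50.12782479237587 [-0.10933566  0.30403789  0.84595275] [-8.968e+01 -1.000e-02  4.921e+01]
```

```bash
python3 - <<'E'
from h import *
import json
robot.move_l(G(-91,0,120),rate=120)
robot.move_l(G(-91,0,250),rate=250)
claw.set_gripper(94)
q=down(th+np.pi/2)
L=[]
for i,(x,y) in enumerate([(-60,0),(-60,-70)]):
    robot.move_ptp(G(x,y,330),q);robot.pause(.15)
    L.append({k:v.tolist() for k,v in cams.calibration("wrist").items()})
    im=cams.capture("wrist");cv2.imwrite(f"pics/h{i}.png",im[:,:,::-1])
json.dump(L,open("h.json","w"))
print(robot.current_time(),robot.current_contact_force())
a=cv2.imread("pics/h0.png")[160:360,250:390];b=cv2.imread("pics/h1.png")[160:360,190:330]
cv2.imwrite("pics/h.png",np.hstack([cv2.resize(x,(400,571),interpolation=3) for x in(a,b)]))
E
```

```text
23.9833 [ 0.08280173 -0.21851131 -0.09627697]
```

View pics/h.png

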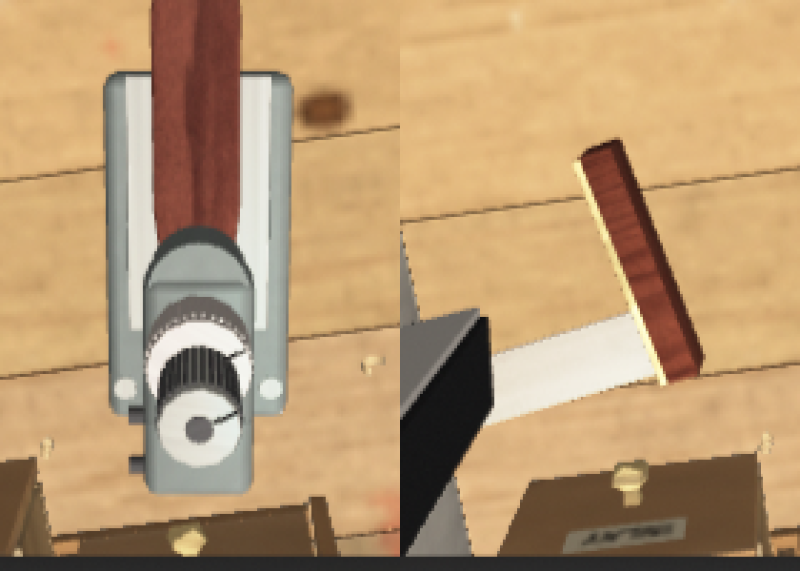

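View pics/h1.png

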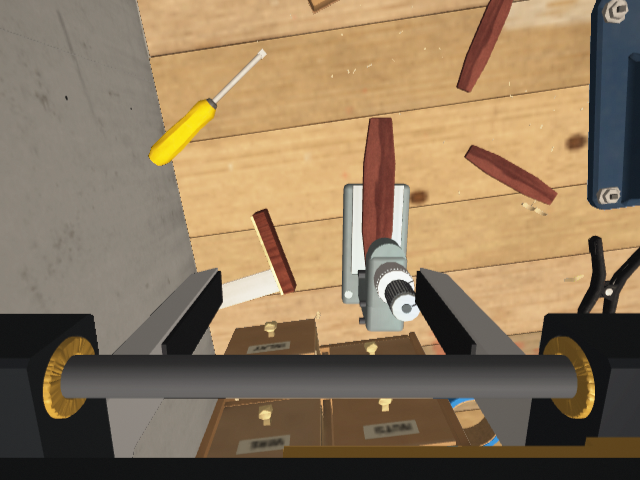

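```bash
python3 - <<'E'
from h import *
import json
a=cv2.imread("pics/h1.png")[100:340,330:450]
cv2.imwrite("pics/h1c.png",cv2.resize(a,(300,600),interpolation=3))
b=cv2.imread("pics/h0.png")[100:340,260:380]
cv2.imwrite("pics/h1c.png",np.hstack([cv2.resize(x,(300,600),interpolation=3) for x in (b,a)]))
E
```

```text
(no output)
```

View pics/h1c.png

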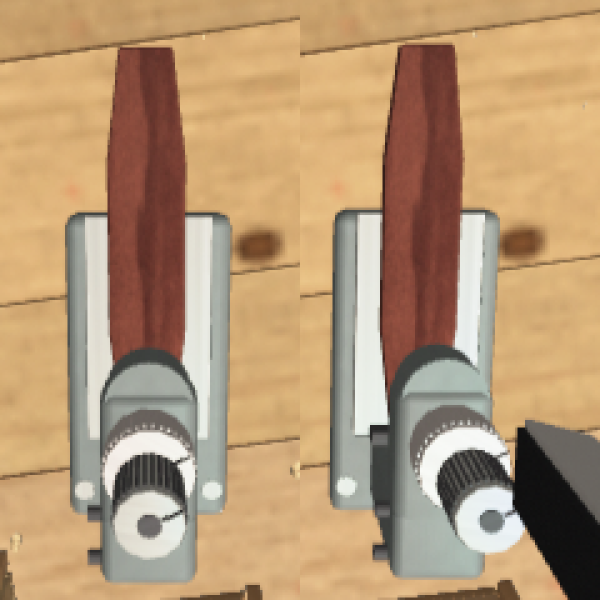

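```bash
python3 - <<'E'
from h import *
import json
H=[{k:np.array(v) for k,v in c.items()} for c in json.load(open("h.json"))]
C=[{k:np.array(v) for k,v in c.items()} for c in json.load(open("c.json"))]
f0=lambda p:(260+p[0]/2.5-.4,100+p[1]/2.5-.4)
f1=lambda p:(330+(p[0]-300)/2.5-.4,100+p[1]/2.5-.4)
obs=[(C[0],(297.27,348.87)),(C[1],(367.53,296.27)),(H[0],f0((149,525))),(H[1],f1((492,520)))]
K=tri([ray(c,*p) for c,p in obs]);print("knob",K,loc(K),[(proj(c,K)-p).round(2) for c,p in obs])
for c,f,e,b in [(H[0],f0,(146,47),(150,217)),(H[1],f1,(427,45),(421,213))]:
    E_=onplane(c,*f(e),39.5);B=onplane(c,*f(b),30);print("end",loc(E_),"front",loc(B),"overhang",loc(B)[0]-loc(E_)[0])
print("front shiny edge is x=-79")
# cabinet top front edge etc
t=cams.calibration("top"); s=cams.calibration("scene")
print("cab corner", tri([ray(t,358,159),ray(s,305,213)]))
E
```

```text
knob [ 572.56059757 -199.28849024  201.71413816] [-6.3000e-01 -8.0000e-02  2.0171e+02] [array([-0.15, -0.27]), array([ 0.08, -0.06]), array([0.06, 0.08]), array([0.04, 0.24])]
end [-154.55   -1.25   39.5 ] front [-78.79   0.69  30.  ] overhang 75.76
end [-154.25   -1.98   39.5 ] front [-79.24  -0.34  30.  ] overhang 75.01
front shiny edge is x=-79
cab corner [ 757.68143565 -175.20819616  -18.1570931 ]
```

```bash
python3 - <<'E'
from h import *
import json
L=[];ims=[]
for i,(x,y,yaw) in enumerate([(-40,0,th+np.pi/2),(40,0,th-np.pi/2)]):
    robot.move_ptp(G(x,y,290),down(yaw));robot.pause(.15)
    L.append({k:v.tolist() for k,v in cams.calibration("wrist").items()})
    im=cams.capture("wrist");cv2.imwrite(f"pics/i{i}.png",im[:,:,::-1]);ims.append(im[200:400,240:400,::-1])
    print(loc(),robot.current_time())
json.dump(L,open("i.json","w"))
cv2.imwrite("pics/i.png",np.hstack([cv2.resize(x,(400,500),interpolation=3) for x in ims]))
E
```

```text
[-39.81  -0.81 291.29] 24.6083
[ 39.97  -0.   290.05] 27.4917
```

View pics/i.png

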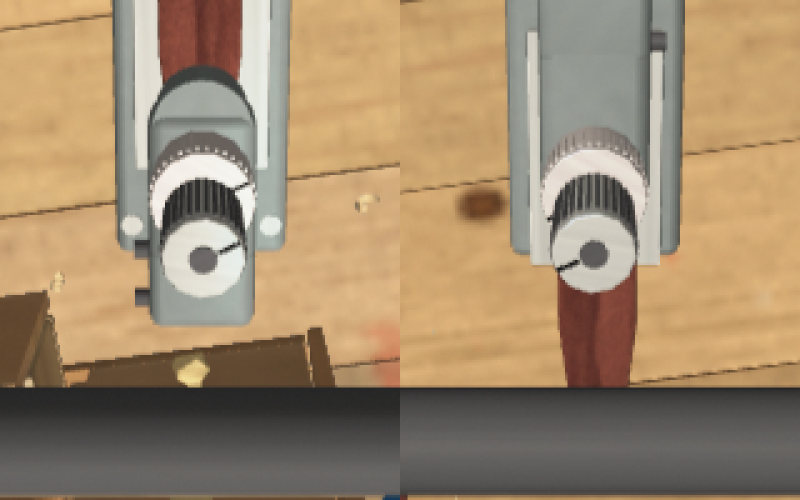

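```bash
python3 - <<'E'
from h import *
import json
I=[{k:np.array(v) for k,v in c.items()} for c in json.load(open("i.json"))]
f=lambda u,v:(240+u/2.5-.4,200+v/2.5-.4)
a,b=f(203,260),f(194,254)
for z in (201.7,203): print(z,loc(onplane(I[0],*a,z)),loc(onplane(I[1],*b,z)))
# bed (white) corners rear: front edge i1 white right end corner (660,265),(530,265)
K=tri([ray(I[0],*a),ray(I[1],*b)]);print(K,loc(K))
E
```

```text
201.7 [-2.700e-01 -8.000e-02  2.017e+02] [  0.49  -0.49 201.7 ]
203 [-8.40e-01 -8.00e-02  2.03e+02] [  1.05  -0.49 203.  ]
[ 573.27527984 -199.59012872  200.82647458] [ 1.1000e-01 -2.8000e-01  2.0083e+02]
```

```bash
cat >> h.py <<'E'
kx,ky=573.3,-199.6
def kpos(): p=np.array(robot.current_position()); return (p-[kx,ky,0]).round(2)
def yaw_now():
    T=R.from_quat(robot.current_ee_rot()).as_matrix(); return np.arctan2(T[1,1],T[0,1])
E
python3 - <<'E'
from h import *
q=down(2.0)
claw.set_gripper(54,grip_force=12)
robot.move_ptp([kx,ky,250],q)
robot.move_l([kx,ky,200],q,rate=150)
robot.move_l([kx,ky,184],q,rate=80);robot.pause(.2)
print(robot.current_time(),kpos(),yaw_now(),robot.current_contact_force(),robot.current_moment())
im=cams.capture("wrist");cv2.imwrite("pics/j.png",im[:,:,::-1])
E
```

```text
32.4167 [ 2.3000e-01 -9.0000e-02  1.8452e+02] 2.000018502406108 [-0.13591536 -0.21356373  0.29212596] [ 0.12320292 -0.1137405   0.02200722]
```

View pics/j.png

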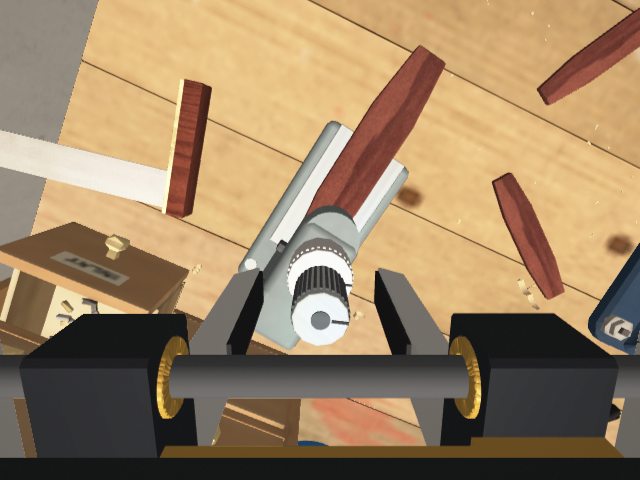

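```bash
python3 - <<'E'
from h import *
F=lambda: np.array(robot.current_contact_force()); M=lambda: np.array(robot.current_moment())[2]
claw.set_gripper(15,grip_force=12); robot.pause(.1)
f0=F();m0=M();z0=robot.current_position()[2]
print("closed",robot.current_gripper_width(),f0.round(2),round(m0,3),kpos(),robot.current_time())
zc=184.;yaw=2.0
for k in range(6):
    yaw-=.2;zc-=.51
    robot.move_l([kx,ky,zc],down(yaw),rate=1.2)
    f=F()-f0; print(round(yaw,2),kpos(),round(yaw_now(),3),f.round(2),round(M()-m0,3),round(robot.current_time(),2))
    if f[2]>2.5: break
im=cams.capture("wrist");cv2.imwrite("pics/k.png",im[:,:,::-1])
E
```

```text
closed 23.746695153466632 [-1.07  1.08  1.15] 0.012 [-9.0000e-02  2.0000e-01  1.8406e+02] 33.1417
1.8 [-1.0000e-01  3.6000e-01  1.8353e+02] 1.803 [-0.83  0.15 -0.34] -0.063 33.49
1.6 [-1.2000e-01  5.0000e-01  1.8299e+02] 1.604 [ 0.55  2.18 -0.07] -0.077 33.84
1.4 [-4.0000e-02  6.0000e-01  1.8248e+02] 1.405 [-0.29  2.86 -0.18] -0.025 34.19
1.2 [4.0000e-02 6.8000e-01 1.8197e+02] 1.205 [0.08 4.22 0.19] -0.054 34.54
1.0 [1.5000e-01 8.4000e-01 1.8146e+02] 1.005 [0.68 4.52 0.5 ] -0.031 34.89
0.8 [  0.27   1.02 180.94] 0.806 [0.45 4.76 0.23] -0.063 35.24
```

View pics/k.png

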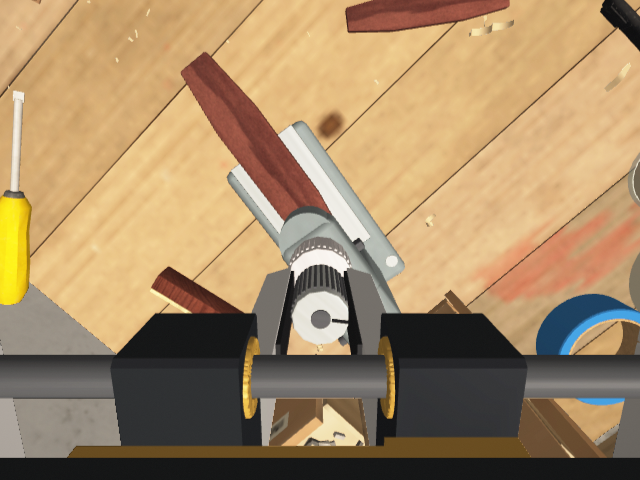

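```bash
sed -i 's/^kx,ky=.*/kx,ky=573.6,-198.5/' h.py; python3 - <<'E'
from h import *
F=lambda: np.array(robot.current_contact_force()); M=lambda: np.array(robot.current_moment())[2]
f0=np.array([-1.07,1.08,1.15]);m0=.012
zc=184-6*.51;yaw=.8
for k in range(11):
    yaw-=.12;zc-=.306
    robot.move_l([kx,ky,zc],down(yaw),rate=1.2)
    f=F()-f0; print(round(yaw,2),kpos(),(kpos()[2]-zc).round(2),f.round(2),round(M()-m0,3),round(robot.current_time(),2))
    if f[2]>2.2: break
im=cams.capture("wrist");cv2.imwrite("pics/l.png",im[:,:,::-1])
c=np.hstack([cv2.imread(f"pics/{n}.png")[230:350,260:380] for n in "kl"]);cv2.imwrite("pics/kl.png",cv2.resize(c,(800,400),interpolation=3))
E
```

```text
0.68 [1.1000e-01 2.8000e-01 1.8064e+02] 0.01 [0.04 3.25 0.11] 0.005 35.83
0.56 [1.8000e-01 3.0000e-01 1.8033e+02] 0.0 [ 0.76  3.48 -0.16] -0.029 36.1
0.44 [  0.29   0.38 180.01] -0.01 [1.47 5.43 0.49] -0.062 36.37
0.32 [  0.41   0.41 179.83] 0.11 [ 1.38  5.06 -0.45] -0.041 36.63
0.2 [  0.54   0.43 179.78] 0.37 [0.38 3.42 0.3 ] -0.009 36.9
0.08 [  0.66   0.44 179.72] 0.62 [1.36 4.32 1.41] 0.012 37.17
-0.04 [  0.79   0.46 179.75] 0.95 [1.2  4.42 1.77] -0.062 37.43
-0.16 [  0.93   0.35 179.72] 1.23 [1.3  4.47 2.98] 0.017 37.7
```

View pics/kl.png

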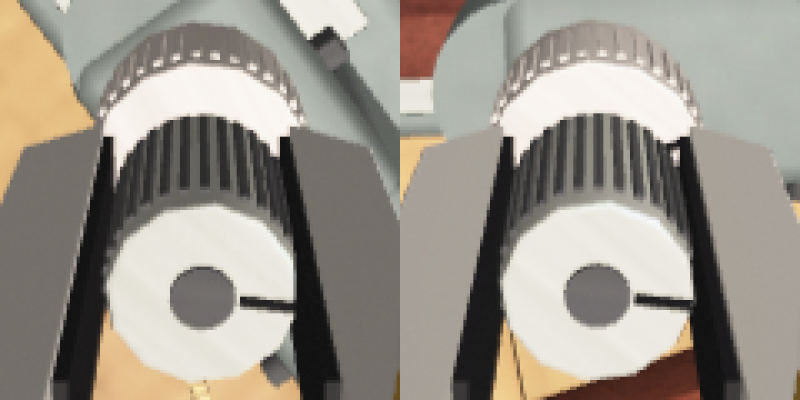

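```bash
sed -i 's/^kx,ky=.*/kx,ky=574.1,-198.2/' h.py; python3 - <<'E'
from h import *
F=lambda: np.array(robot.current_contact_force()); M=lambda: np.array(robot.current_moment())[2]
f0=np.array([-1.07,1.08,1.15]);m0=.012
yaw=-.16
robot.move_l([kx,ky,179.75],down(yaw),rate=4)
print(kpos(),(F()-f0).round(2))
for k in range(7):
    yaw-=.2; z=179.75+(.05 if k%2==0 else 0)
    robot.move_l([kx,ky,z],down(yaw),rate=.15)
    f=F()-f0; print(round(yaw,2),round(yaw_now(),2),kpos(),f.round(2),round(M()-m0,3),round(robot.current_time(),2))
im=cams.capture("wrist");cv2.imwrite("pics/m.png",im[:,:,::-1])
cv2.imwrite("pics/mm.png",cv2.resize(im[230:350,240:400,::-1],(800,600),interpolation=3))
E
```

```text
[4.2000e-01 1.6000e-01 1.7979e+02] [ 1.06  3.57 -1.58]
-0.36 -0.36 [5.6000e-01 1.3000e-01 1.7978e+02] [ 2.13  4.07 -0.47] 0.002 38.6
-0.56 -0.56 [7.4000e-01 4.0000e-02 1.7978e+02] [ 2.72  3.91 -1.37] -0.027 38.95
-0.76 -0.76 [ 8.9000e-01 -6.0000e-02  1.7982e+02] [ 4.24  2.72 -1.39] -0.029 39.3
-0.96 -0.96 [  0.91  -0.19 179.81] [ 3.68  2.45 -0.48] 0.007 39.65
-1.16 -1.16 [  1.    -0.33 179.82] [ 4.67  3.3  -1.39] -0.072 40.0
-1.36 -1.35 [  0.97  -0.49 179.82] [ 4.63  2.7  -1.87] -0.012 40.35
-1.56 -1.55 [  1.    -0.65 179.81] [ 5.05  1.5  -1.28] 0.011 40.7
```

View pics/mm.png

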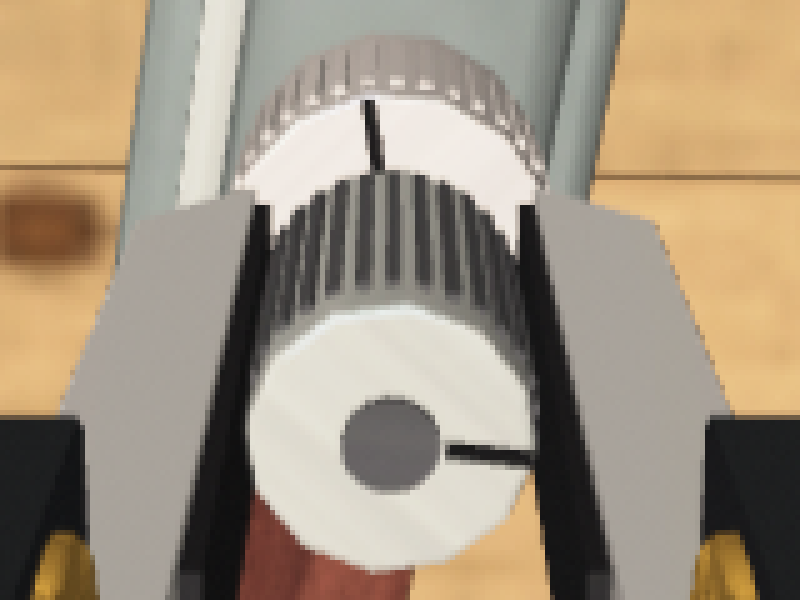

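```bash
python3 - <<'E'
from h import *
claw.set_gripper(54)
yaw=-1.56
p=robot.current_position()
robot.move_l([p[0],p[1],240],rate=120)
robot.move_ptp(G(40,0,290),down(th-np.pi/2)) 
robot.pause(.15);print(robot.current_time(),robot.current_contact_force())
im=cams.capture("wrist");cv2.imwrite("pics/n.png",im[:,:,::-1])
robot.move_ptp(G(-60,0,330),down(th-np.pi/2+.0) if 0 else down(th-np.pi/2))
im2=cams.capture("scene");cv2.imwrite("pics/n2.png",im2[:,:,::-1])
cv2.imwrite("pics/nn.png",np.hstack([cv2.resize(im[200:360,220:420,::-1],(400,320),interpolation=3),cv2.resize(im2[160:320,240:440,::-1],(400,320),interpolation=3)]))
E
```

```text
42.5667 [ 0.36669479  0.0936598  -1.04250471]
```

View pics/nn.png

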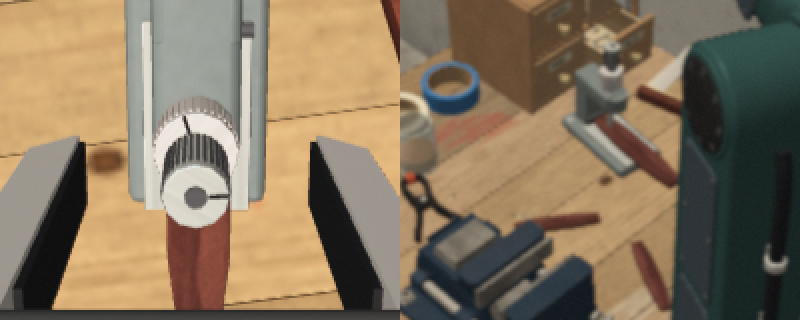

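View pics/n.png

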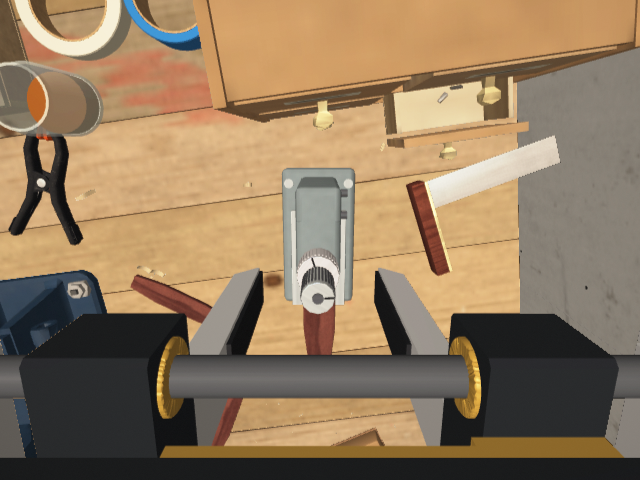

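```bash
python3 - <<'E'
from h import *
robot.move_ptp(G(-60,0,330),down(th+np.pi/2));robot.pause(.3)
im=cams.capture("wrist");cv2.imwrite("pics/o.png",im[:,:,::-1]);print(robot.current_time(),loc())
b=cv2.imread("pics/h0.png")[100:340,260:380]
cv2.imwrite("pics/oc.png",np.hstack([cv2.resize(x,(300,600),interpolation=3) for x in (b,im[100:340,260:380,::-1])]))
E
```

```text
46.175 [-60.02   0.   330.06]
```

View pics/oc.png

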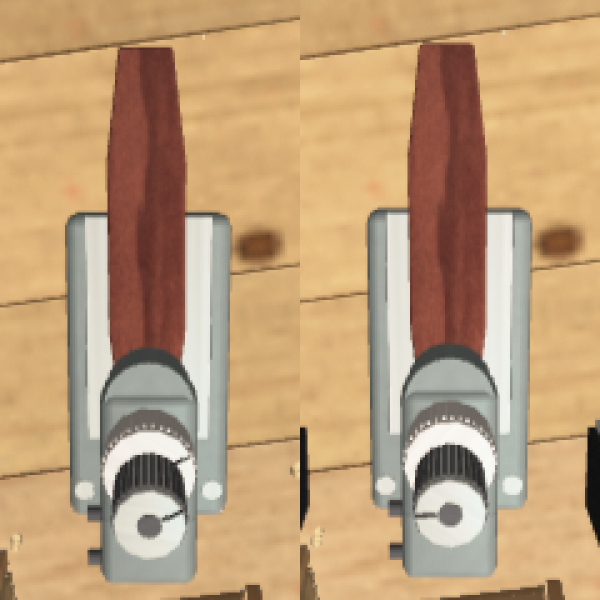

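The blank has not moved relative to the bed. Its end is still at row 45, with the bed's front edge at row 213. The spindle has come down and the hand is clear, so I'm handing in.

```bash
python3 - <<'E'
from h import *
ticket.finish_job(); print(robot.current_time())
E
```

```text
the job is handed in; nothing more can be done
the job is handed in; nothing more can be done
```

I laid the large bridge blank on the gauge bed, end against the stop, and let go of it. I then turned the ratchet knob clockwise until the spindle gripped it. I handed the job in at about 46 s; no verdict is reported.

- **Choice of blank:** I took the piece at pixel (176, 236) in the top view, measured at 176 x 34 mm. The two look-alikes at (309, 249) and (318, 308) are only about 121 mm long.
- **Placing:** I pushed the blank in until about 6 N built up against the stop, then lowered and released it. Afterwards it overhung the front edge by 75 to 76 mm (76 expected), sat within about 2 mm of centre, and looked straight.
- **Clamping:** The knob stopped sinking after about 1.65 rad, roughly 4.2 mm. I then turned it to about 1.85 rad of slip. The last pictures show the knob and thimble marks about 105° apart, which agrees with the angle commanded and lies within 0.55 to 3.3 rad.
- **Squeeze:** I could not measure it directly. The ratchet gives about 12 N, and the fingers pressed down with no more than about 3 N beyond that.
- **Last look:** The blank had not moved against the bed, the hand was clear of everything, and I never touched the bystanders.

**Checks that disagreed:**
- The arm met the stop about 3 mm further in than the camera predicted. The overhang measurement showed the blank was home anyway.
- The knob's axis turned out about 1 mm off my estimate, causing up to 5 N of sideways force on the knob, so I shifted the commanded axis partway through.
- The wrist moment reading was too noisy to show the ratchet slipping.

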